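Lock the stop screw with its jam nut

TASK

Lock the setting of the stop screw on its grey base plate: push the open-ended spanner level onto the lower (larger) nut with its handle lying flat along the plate, on the inner side of the upright pin so that the pin can take the strain, and let go. Then, with the spanner holding the lower nut still, tighten the upper (jam) nut clockwise until it goes no further. Leave the spanner on the lower nut, keep the lower nut at its setting, and do not disturb the things around.

Things in the scene. Friction and masses are not known exactly. Their poses are not given: they have to be found in the camera images.
- fixture: Grey base plate fixed to the bench, 245 x 90 x 10 mm, carrying an upright stop screw with two nuts. Origin on the screw axis at bench level; the plate reaches 45 mm to its +x, 200 mm to its -x and 45 mm to each side. z up. The screw (19 mm thick) ends 61 mm above the bench. The spanner is meant to lie on the plate (its top is 10 mm above the bench) with the handle along the plate's -x.
- pin_top (a point): Centre of the top of the upright steel pin on the plate, 12 mm thick, 20 mm tall above the plate. It stands 172 mm to the -x and 19 mm to the +y of the screw axis in the fixture's frame; it stops the spanner's handle from swinging round clockwise (from above). With the spanner straight along the plate the handle clears the pin by 5 mm.
- lower_nut_centre (a point): Centre of the lower nut: steel hexagon, 44 mm across flats, 18 mm tall, its underside 13.5 mm and its top 31.5 mm above the bench. Its axes turn with the nut: two of its flats face +-y of this point, two corners point along +-x.
- lower_nut (a joint): Angle of the lower nut on the screw, rad, growing clockwise seen from above; within 0.04 of 0 at the start, where two flats lie parallel to the plate's x axis. It turns easily (0.06 N m), so it follows the jam nut round unless it is held. Braced by the spanner and the pin it still gives by 0.1 to 0.25 as the slack is taken up; it must stay within 0.35 of 0.
- jam_nut_centre (a point): Centre of the upper (jam) nut: steel hexagon, 34 mm across flats, 16 mm tall, from 34.5 to 50.5 mm above the bench, directly over the lower nut with a spring washer between. Its axes turn with the nut: two flats face +-y of this point. The screw stands 10.5 mm out of it.
- jam_nut (a joint): Angle of the jam nut relative to the lower nut, rad, growing clockwise seen from above (tightening). Starts between 0.1 and 0.45; comes to a hard stop, fully tight, at 1.5. The washer's drag is 0.18 N m. It does not spring back.
- spanner_jaw (a point): Centre of the opening of the loose steel open-ended spanner, half-way up its 10 mm thick head (5 mm above its underside). The jaw opens to +x of this point, is 46 mm wide with flared tips that reach 28 mm to +x, and its bottom lies 28 mm to -x; the head is 68 mm wide and about 77 mm over the flared tips. On the nut this point lies on the screw axis. The spanner weighs 0.22 kg and lies flat on the bench, z up.
- spanner_grip (a point): Centre of the black upright grip block on the spanner's handle: 44 mm long (along x), 16 mm wide (along y), its top 26 mm above the spanner's underside; this point is 16 mm above the underside and 82 mm to the -x of the jaw centre. The flat handle under it, 16 mm wide and 10 mm thick, ends 188 mm from the jaw centre; the spanner balances about 75 mm from the jaw centre. The axes are those of the spanner.
- pot: White specimen pot with screw lid, 48 mm across, 62 mm tall, a bystander; origin at the centre of its underside.
- mould: Small shallow steel mould, 32 x 42 x 10 mm, a bystander; origin at the centre of its underside.
- cassette: Small flat white plastic cassette, 28 x 43 x 7 mm, a bystander; origin at the centre of its underside.

How it is judged (in metres and radians):
On the way, in this order (a step that is already met when the one before it is completed fails the run):
1. the spanner's jaw is on the lower nut, lying on the plate, and the gripper has let go of it, with the jam nut not yet tightened (horizontal distance between spanner_jaw and lower_nut_centre below 0.01 m and height (world z) of spanner_jaw below 0.02 m and angle between spanner_jaw's own z axis and vertical below 0.1 rad and contact force between the fingers and spanner below 0.1 N and value of joint jam_nut below 1 rad), for 0.2 s.
2. the jam nut is tight while the spanner is on the lower nut (value of joint jam_nut above 1.35 rad and horizontal distance between spanner_jaw and lower_nut_centre below 0.01 m), for 0.2 s.
At the end, for the whole second after the job is handed in: The jam nut is tight (joint jam_nut above 1.35 of 1.5 rad), the lower nut is within 0.35 rad of its setting (0), and the spanner lies flat on the plate (within 0.1 rad, jaw centre below z = 20 mm) at rest with its jaw centre within 10 mm of the screw axis (all of step 2 and value of joint lower_nut between -0.35 and 0.35 rad and height (world z) of spanner_jaw below 0.02 m and angle between spanner_jaw's own z axis and vertical below 0.1 rad and linear speed of spanner below 0.02 m/s); the robot touches nothing.
It fails at once if the lower nut is turned more than 0.35 rad off its setting (value of joint lower_nut above 0.35 rad or value of joint lower_nut below -0.35 rad).
It fails at once if the pot, the mould or the cassette is moved more than 30 mm (distance of any of pot, mould, cassette from where it was at the start of the episode above 0.03 m).
It also fails if it takes over 54 s, if anything falls off the work surface, if the arm or the gripper's body presses on something with over 40 N, if the wrist force passes 120 N, or if a joint passes its speed limit or range.

ROBOT

A 6-joint arm with a two-finger parallel gripper is mounted at the origin on a cart in front of the work surface, level with it; the furniture and walls round the work are solid. World frame = base frame: x ahead of the robot, y to its left, z up, the work surface at z = 0. Lengths are in mm, angles in rad, forces in N, time in s.
With the tool pointing down it reaches from about 275 to 850 mm from the base axis. Payload 19 kg.
Tool frame: the origin (TCP) lies midway between the tips of the shut fingers; the grasp point (between the pads) lies bot.tcp_to_grasp behind it (bot.tcp_to_grasp is the distance from the TCP to the grasp point, in mm); z points along the fingers, y is the line along which they close (so a half turn about z gives the same grasp; the last joint's range is limited). The gripper opens to 85 mm and grips with 20 to 120 N. Pads are 22 mm wide; open, the fingers measure 114 mm over their backs; the gripper's body (76 mm by 85 mm) begins 54 mm behind the grasp point. The pads swing forward as they close: fully open they stand 13 mm farther back than shut.
Start: joints at [1.107, 0.15, 1.437, -0, 1.554, -0.134], TCP at [186.219, 543.979, 231.267] pointing down, gripper open.
Joint ranges: [-2.8, 2.8], [-0.68, 2.1], [0.12, 2.68], [-1.39, 4.53], [0.16, 2.79], [-2.81, 2.81]. Speed limits (rad/s): [1.89, 1.89, 2.22, 3.01, 3.01, 3.01].

INTERFACE

Orientations are given as a unit quaternion [w, x, y, z].
In Python, from rig import bot gives the robot as it stands.
- The arm moves only by the shell command python3 -m handwheel 'ROWS' [FORCE]. ROWS is JSON, a list that holds one entry, the list of rows, each a list of 7 numbers: the turn, a rotation vector about the tool's x, y, z in degrees, then the shift along the tool's x, y, z in mm, then the opening in per cent of the stroke, from 0 (shut) to 100 (fully open). In form: [[[ax, ay, az, tx, ty, tz, gripper], ...]]. A call has 1 to 20 rows; each row shifts and turns the commanded pose from where the row before left it, along the tool's axes as they then stand; what a row does not reach is not made up. A row lasts 1/8 s, in which the tool goes at most 62.5 mm and 10.7 degrees, less where a joint would pass 70% of its speed; a pose out of reach is approached as far as the arm can. A call with a gripper value outside its range is refused whole. The fingers move at their own pace and stop on an object; FORCE is the grip in N (left out, the last holds). Time passes only in rows, so rows that do not move let the fingers close. It gives the time, the measured TCP pose, the force, the opening and the grip force at its end, in the units of the state.
- bot.sense(): the state, without advancing time (a new reading comes with each control period).
- bot.grab_frame(name): name is "scene" or "top" or "wrist"; returns a dict with "pixels" (384x512x3 uint8, red, green, blue), "z_map" (384x512 float32, mm along the optical axis (not along the pixel's ray), 0 where there is no reading), "fx", "fy", "cx", "cy" (pixels), "eye" and "attitude" of the camera in the world. Camera axes: x right, y down, z forward; pixel columns grow to the right and rows downward; lengths in mm; the calibration is good to about 2 mm. The wrist camera is an equidistant fisheye: a pixel r from the principal point sees the ray r / f radians off the axis. A picture is of the moment at which its call begins.
- bot.close_job(): hands the job in; it is judged then, once.
Trained networks look in a picture, given as the dict that the camera call returned (one of the last four; its "shot" number tells which), for a name from the list of things; names that differ only in an ending like _2 or _b are one class to them, and where a whole thing is asked for, a point or a joint stands for the part that bears it (a point fixed in the world has none). Each returns a list of dicts, best first, with "confidence" (0 to 1); they miss things now and then, are a little off and sometimes report something else, mostly with a low value. They report only what shows in the picture. A call takes as long as a camera call.
- bot.masks_of(picture, query): "mask" (384x512 bool, what is visible of it) and "location" ([column, row] in pixels, amid what is visible of it).
The state is a dict: "t": time; "joints": joint angles; "qd": joint speeds; "effort": joint torques, N m; "position": TCP position; "orientation": TCP orientation; "contact_force": force on the tool from outside, world axes, zero at the start; "torque": the same for the moment, N m; "width": finger opening in mm; "grasp_force": force on a finger pad.
Only numpy, scipy, OpenCV 4.12 (cv2) and the standard library are available. Lean on these libraries where they do the work, as an engineer would, in place of code of your own. Each camera call takes 0.05 s, during which the arm holds its last target. There are 200 camera calls.

## Working session

There is one attempt and no reset: what is moved stays moved. The work goes in short steps, Python scripts to look and compute and a shell command to move; the robot and the scene stay as the last step left them, time stands still between calls to the robot, and variables do not carry over. Pictures are saved under pics/ and viewed, at most 10 in all, crops included, and the job is handed in when it is done.

```bash
ls; mkdir -p pics; cat > h.py <<'E'
import numpy as np, cv2
from rig import bot
from scipy.spatial.transform import Rotation as R
def rot(q): 
    q=np.array(q,float)
    return q if q.shape==(3,3) else R.from_quat([q[1],q[2],q[3],q[0]]).as_matrix()
def pts(f,mask):
    v,u=np.nonzero(mask&(f["z_map"]>0)); z=f["z_map"][v,u]
    c=np.stack([(u-f["cx"])/f["fx"]*z,(v-f["cy"])/f["fy"]*z,z],1)
    return c@rot(f["attitude"]).T+np.array(f["eye"])
def save(f,n): cv2.imwrite("pics/"+n,f["pixels"][:,:,::-1])
E
python3 - <<'E'
from h import *
s=bot.sense(); print(s, bot.tcp_to_grasp)
f=bot.grab_frame("top"); save(f,"top1.png"); print(f["eye"],f["attitude"],f["fx"])
for n in ["fixture","lower_nut_centre","jam_nut_centre","spanner_jaw","spanner_grip","pin_top","pot","mould","cassette"]:
    for m in bot.masks_of(f,n)[:2]:
        p=pts(f,m["mask"]); print(n,round(m["confidence"],2),m["location"],m["mask"].sum(),np.median(p,0).round(1),p.min(0).round(),p.max(0).round())
E
```

```text
pics
{'t': 0.0, 'joints': array([ 1.10700156e+00,  1.50989012e-01,  1.43797362e+00, -1.41818644e-05,
        1.55381700e+00, -1.33994230e-01]), 'qd': array([ 1.22434059e-03,  2.83418346e-04,  7.13009470e-05, -5.61790916e-04,
        6.46653698e-05,  5.27176186e-04]), 'effort': array([ 2.47007942e-03, -7.13065052e+01, -5.70865202e+01, -1.35896162e-04,
        9.02439962e-03, -4.28628448e-05]), 'position': array([186.13195253, 543.79626035, 230.70232591]), 'orientation': array([-1.67986727e-04,  1.64153803e-01,  9.86434578e-01, -5.69266622e-04]), 'contact_force': array([ 0.73306957, -0.65324127, -0.10926057]), 'torque': array([0.02928359, 0.00980953, 0.03265629]), 'grasp_force': 0.0, 'width': 85.37189515008005} 18.700000000000003
[ 370.8286445    57.84224113 1062.5100662 ] [ 0.06333227 -0.70359289  0.70591539 -0.05127884] 407.6264489480432
fixture 0.66 [231.2, 208.4] 3284 [501.  154.3  10.4] [378.  79.  -3.] [630. 232.  65.]
lower_nut_centre 0.48 [245.7, 178.8] 214 [572.8 131.2  48.6] [556. 109.   8.] [598. 155.  63.]
spanner_jaw 0.59 [372.3, 206.0] 830 [ 508.1 -205.3   10.7] [ 375. -242.   -1.] [ 588. -170.   30.]
spanner_grip 0.87 [373.4, 202.2] 837 [ 510.7 -204.8   10.7] [ 375. -242.   -3.] [ 588. -169.   30.]
pin_top 0.94 [231.9, 208.4] 3245 [502.2 153.8  10.5] [381.  76.  -4.] [635. 231.  65.]
pot 0.66 [168.5, 148.6] 381 [657.  316.   60.2] [637. 296.  -3.] [699. 361.  66.]
cassette 0.56 [302.3, 139.5] 99 [683.9 -28.1   5.6] [666. -42.  -2.] [704. -10.  11.]
```

```bash
python3 - <<'E'
from h import *
f=bot.grab_frame("top")
im=f["pixels"][100:290,130:430,::-1]
cv2.imwrite("pics/top2.png",cv2.resize(im,None,fx=2.6,fy=2.6,interpolation=cv2.INTER_CUBIC))
g=bot.grab_frame("scene"); save(g,"scene1.png"); print(g["eye"])
def pca(p):
    c=p[:,:2].mean(0); w,v=np.linalg.eigh(np.cov((p[:,:2]-c).T)); return c,np.degrees(np.arctan2(*v[::-1,1]))
m=bot.masks_of(f,"fixture")[0]["mask"]; p=pts(f,m); pl=p[(p[:,2]>6)&(p[:,2]<14)]
r=cv2.minAreaRect(pl[:,:2].astype(np.float32)); print("plate",r)
top=p[(p[:,2]>40)]; print("screw",top.mean(0),len(top)); 
pin=p[(p[:,2]>20)&(np.hypot(*(p[:,:2]-top.mean(0)[:2]).T)>100)]; print("pin",pin)
m=bot.masks_of(f,"spanner_grip")[0]["mask"]; p=pts(f,m); b=p[p[:,2]>3]; print(pca(b))
print("rect",cv2.minAreaRect(b[:,:2].astype(np.float32)))
gp=p[p[:,2]>20]; print("grip",gp.mean(0),len(gp),pca(gp))
c,a=pca(b); d=np.array([np.cos(np.radians(a)),np.sin(np.radians(a))]); s=(b[:,:2]-c)@d; print(s.min(),s.max()); n=(b[:,:2]-c)@[-d[1],d[0]]
for k in range(-140,140,20):
    q=(s>=k)&(s<k+20)
    if q.any(): print(k,n[q].min().round(),n[q].max().round(),q.sum())
for nme in ["mould","cassette","pot"]:
    for mm in bot.masks_of(g,nme)[:2]: print(nme,mm["confidence"],mm["location"],np.median(pts(g,mm["mask"]),0))
E
```

```text
[-126.63451525 -453.74580911  767.00283569]
plate ((505.6458435058594, 153.6614227294922), (89.67772674560547, 243.85745239257812), 72.52124786376953)
screw [577.86330836 130.72709365  53.46091458] 162
pin [[425.46561968 202.26081026  31.80898278]
 [425.54513504 199.95756943  30.17518854]
 [425.42100854 197.1270199   32.38358677]
 [422.96790371 204.75781857  31.70396049]
 [423.04088775 202.45164467  30.12298607]
 [422.99092052 199.80337265  30.97302773]
 [423.09412362 197.5689361   28.79387773]
 [423.19691085 195.32301288  26.62238261]
 [420.67605958 205.3523053   27.20660149]
 [420.30621335 201.75892793  34.7459636 ]
 [420.45540836 199.68596163  31.50423918]
 [420.38235496 196.97343502  32.87952321]
 [420.3960614  194.50701963  32.4522484 ]
 [417.95525719 204.6719138   31.65725247]
 [417.93852803 202.11563074  31.87544012]
 [418.09674584 200.08709094  28.26579578]
 [417.95039727 197.14087527  31.32011383]
 [417.98959469 194.74835032  30.31433842]
 [415.53855725 202.40644649  29.47419111]
 [415.53458716 199.88512205  29.41200439]
 [415.47566697 197.19219972  30.61982911]]
(array([ 492.11332039, -206.09970775]), np.float64(179.04144646996818))
rect ((481.33221435546875, -205.52252197265625), (67.9070816040039, 212.84654235839844), 89.55652618408203)
grip [ 480.19610355 -205.77135035   25.86247777] 119 (array([ 480.19610355, -205.77135035]), np.float64(178.79528467961774))
-95.8987741778013 117.23100349444486
-100 -35.0 33.0 40
-80 -33.0 33.0 71
-60 -34.0 33.0 65
-40 -35.0 32.0 189
-20 -22.0 20.0 91
0 -8.0 8.0 67
20 -8.0 9.0 61
40 -7.0 9.0 56
60 -7.0 8.0 49
80 -6.0 10.0 55
100 -6.0 9.0 43
cassette 0.51 [302.8, 199.0] [684.04931693 -25.87009903   5.60098893]
cassette 0.47 [225.9, 200.6] [497.52783166 148.28316991  10.06940153]
pot 0.56 [219.0, 156.0] [651.3273014  311.39803964  43.69486888]
```

View pics/top2.png

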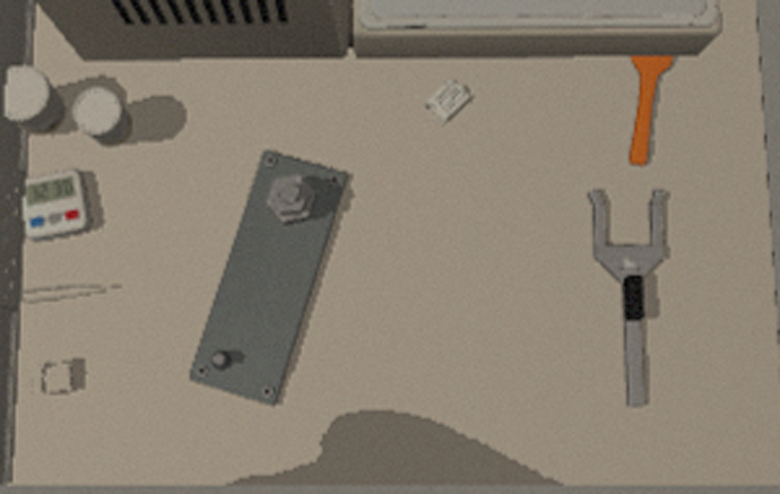

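View pics/scene1.png

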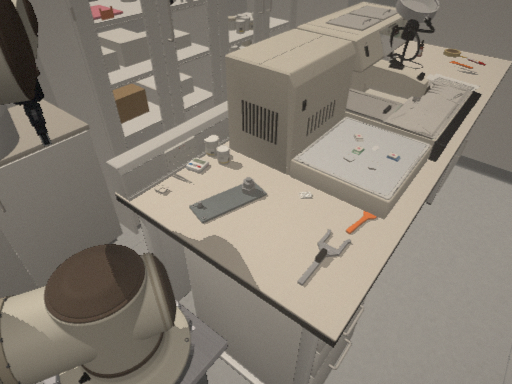

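The top view (crop scale 2.6, offset 130,100) shows the nuts at crop (292,198), the pin at (221,358), and the spanner with its jaw towards +x and its grip at (633,297). The bystanders are well clear of the path. The plate fit (yaw −17.5°, screw at 579.5, 130.4) predicts the pin within 1 mm of where I measured it. I'm moving to above the spanner grip.

```bash
python3 -m handwheel '[[[0,0,-9,0,0,0,50],[0,0,-8.9,0,0,0,50],[0,0,0,-20.5,-49.6,0,50],[0,0,0,-20.5,-49.6,0,50],[0,0,0,-20.5,-49.6,0,50],[0,0,0,-20.5,-49.6,0,50],[0,0,0,-20.5,-49.6,0,50],[0,0,0,-20.5,-49.6,0,50],[0,0,0,-20.5,-49.6,0,50],[0,0,0,-20.5,-49.6,0,50],[0,0,0,-20.5,-49.6,0,50],[0,0,0,-20.5,-49.6,0,50],[0,0,0,-20.5,-49.6,0,50],[0,0,0,-20.5,-49.6,0,50],[0,0,0,-20.5,-49.6,0,50],[0,0,0,-20.5,-49.6,0,50],[0,0,0,-20.5,-49.6,0,50],[0,0,0,0,0,50,50],[0,0,0,0,0,50,50],[0,0,0,0,0,20,50]]]' 60
python3 - <<'E'
from h import *
s=bot.sense(); M=rot(s["orientation"]); print(s["position"],M.round(4).tolist(),s["width"])
f=bot.grab_frame("wrist"); save(f,"w1.png")
E
```

```text
t: 3.35
position: [479.6, -204.8, 108.4]
orientation: [-0.002, 0.009, 1.0, 0.001]
contact_force: [-0.1, -0.2, -0.4]
width: 42.9
grasp_force: 0.0
[ 479.5991867  -204.77475397  108.43524189] [[-0.9998, 0.0177, -0.0031], [0.0177, 0.9998, 0.0018], [0.0032, 0.0017, -1.0]] 42.87552661766029
```

View pics/w1.png

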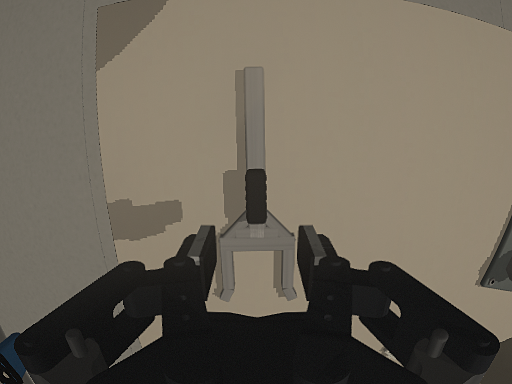

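The wrist view shows the spanner handle and grip (column 256) centred between the fingers. I'm lowering and gripping.

```bash
python3 -m handwheel '[[[0,0,0,-0.6,-1,40,50],[0,0,0,0,0,40,50],[0,0,0,0,0,18,50],[0,0,0,0,0,4,50],[0,0,0,0,0,0,50],[0,0,0,0,0,0,0],[0,0,0,0,0,0,0],[0,0,0,0,0,0,0],[0,0,0,0,0,0,0],[0,0,0,0,0,0,0]]]' 90
```

```text
t: 4.65
position: [481.9, -206.7, 10.6]
orientation: [0.001, 0.009, 1.0, -0.001]
contact_force: [-2.2, 1.3, 11.1]
width: 13.7
grasp_force: 89.8
```

```bash
python3 -m handwheel '[[[0,0,0,0,0,-30,0],[0,0,0,0,0,-40,0],[0,0,0,0,0,-20,0],[0,0,0,0,0,0,0],[0,0,0,0,0,0,0]]]'
cat > sp.py <<'E'
from h import *
def spanner(name="top"):
    f=bot.grab_frame(name); s=bot.sense()
    for m in bot.masks_of(f,"spanner_jaw")[:1]:
        p=pts(f,m["mask"]); print(m["confidence"],len(p),p.min(0).round(),p.max(0).round())
    print("tcp",s["position"].round(1),rot(s["orientation"]).round(3).tolist(),"w",s["width"],"F",s["contact_force"].round(1),"T",s["torque"].round(2),s["t"])
    return f,p
E
python3 - <<'E'
from sp import *
f=bot.grab_frame("wrist"); save(f,"w2.png")
f,p=spanner(); save(f,"t3.png")
E
```

```text
t: 5.28
position: [480.9, -206.1, 98.4]
orientation: [-0.0, 0.009, 1.0, 0.0]
contact_force: [0.1, 0.6, -2.6]
width: 13.6
grasp_force: 88.2
0.6 217 [ 508. -210.    1.] [ 586. -171.  102.]
tcp [ 480.8 -206.    98.2] [[-1.0, 0.017, -0.002], [0.017, 1.0, 0.001], [0.002, 0.001, -1.0]] w 13.986902768935519 F [-0.6  0.3 -2. ] T [0.05 0.04 0.01] 5.375
```

View pics/w2.png

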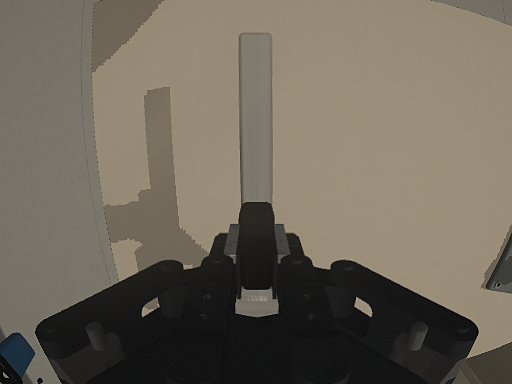

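Spanner is lifted, with its handle running straight up column 256. I'm checking its tilt and its position in the hand.

```bash
cat >> sp.py <<'E'
def wpts(f,mask):
    v,u=np.nonzero(mask&(f["z_map"]>0)); z=f["z_map"][v,u]
    a=(u-f["cx"])/f["fx"]; b=(v-f["cy"])/f["fy"]; r=np.hypot(a,b)+1e-9; k=np.tan(r)/r*z
    return np.stack([a*k,b*k,z],1)@rot(f["attitude"]).T+np.array(f["eye"])
E
python3 - <<'E'
from sp import *
f=bot.grab_frame("wrist"); m=np.zeros((384,512),bool); m[45:195,246:266]=1
p=wpts(f,m); print(p.min(0),p.max(0)); A=np.c_[p[:,0]-480,np.ones(len(p))]; print("handle z fit",np.linalg.lstsq(A,p[:,2],rcond=None)[0], "y",np.polyfit(p[:,0]-480,p[:,1],1))
m[:]=0; m[25:60,246:266]=1; p=wpts(f,m); q=p[p[:,2]>50]; print("handle end x",q[:,0].min())
t=bot.grab_frame("top"); p=pts(t,np.ones((384,512),bool)); p=p[(p[:,2]>60)&(p[:,2]<115)&(abs(p[:,1]+206)<45)&(p[:,0]>360)&(p[:,0]<620)]
h=p[p[:,0]<455]; j=p[p[:,0]>535]; print(len(h),len(j))
for q in(h,j):
    print(q.min(0).round(1),q.max(0).round(1),np.median(q,0).round(1))
E
```

```text
[ 381.99276191 -210.8094755    94.38742171] [ 456.03261442 -200.23903502   99.01858549]
handle z fit [-3.76854351e-03  9.64040237e+01] y [-1.73086135e-02 -2.06456263e+02]
handle end x 375.6801530539299
3 123
[ 411.5 -212.8   98.5] [ 416.1 -212.5   99.3] [ 413.8 -212.8   99.1]
[ 535.4 -185.3   87.3] [ 589.2 -170.6  102.1] [ 563.2 -178.4   97.6]
```

```bash
python3 -m handwheel '[[[0,0,0,4.8,47.1,0,0],[0,0,0,4.8,47.1,0,0],[0,0,0,4.8,47.1,0,0],[0,0,0,4.8,47.1,0,0],[0,0,0,4.8,47.1,0,0],[0,0,0,4.8,47.1,0,0],[0,0,0,4.8,47.1,0,0],[0,0,0,4.8,47.1,0,0],[0,0,8.2,0,0,0,0],[0,0,8.2,0,0,0,0],[0,0,0,0,0,0,0],[0,0,0,0,0,0,0],[0,0,0,0,0,0,0]]]'
python3 - <<'E'
from sp import *
s=bot.sense(); M=rot(s["orientation"]); print(s["position"],M.round(4).tolist(),np.degrees(np.arctan2(M[1,1],M[0,1])))
f=bot.grab_frame("top"); save(f,"t4.png")
cv2.imwrite("pics/t4.png",cv2.resize(f["pixels"][140:270,170:310,::-1],None,fx=4,fy=4,interpolation=cv2.INTER_CUBIC))
p=pts(f,np.ones((384,512),bool)); d=np.array([np.cos(np.radians(-17.4)),np.sin(np.radians(-17.4))]); n=np.array([-d[1],d[0]])
q=p[:,:2]-[579.5,130.4]; a=q@d; b=q@n; z=p[:,2]
def st(m,l): print(l,m.sum(),a[m].min().round(1),a[m].max().round(1),b[m].min().round(1),b[m].max().round(1),"mean",a[m].mean().round(1),b[m].mean().round(1),z[m].mean().round(1))
near=(abs(b)<60)&(a>-260)&(a<60)
st(near&(z>80)&(z<115)&(a>-60),"jaw tips"); st(near&(z>80)&(z<115)&(a>-60)&(b>0),"tip+");st(near&(z>80)&(z<115)&(a>-60)&(b<0),"tip-")
st(near&(z>55)&(z<66)&(a>-25),"screw top"); st(near&(z>46)&(z<66)&(a>-25),"jam+screw")
st(near&(z>25)&(z<36)&(a>-30)&(a<30)&(abs(b)<30),"lower nut")
E
```

```text
t: 7.15
position: [449.5, 171.0, 99.3]
orientation: [-0.0, 0.15, 0.989, -0.0]
contact_force: [0.0, -0.1, -2.0]
width: 14.0
grasp_force: 88.6
[449.50147238 170.99744996  99.26403422] [[-0.9547, 0.2974, -0.0001], [0.2974, 0.9547, -0.0001], [0.0001, -0.0001, -1.0]] 72.69734070839222
jaw tips 16 -39.1 -26.3 -39.9 -30.3 mean -31.9 -35.2 98.7Traceback (most recent call last):
  File "<stdin>", line 9, in <module>
  File "<stdin>", line 7, in st
    return umr_minimum(a, axis, None, out, keepdims, initial, where)
ValueError: zero-size array to reduction operation minimum which has no identity
```

View pics/t4.png

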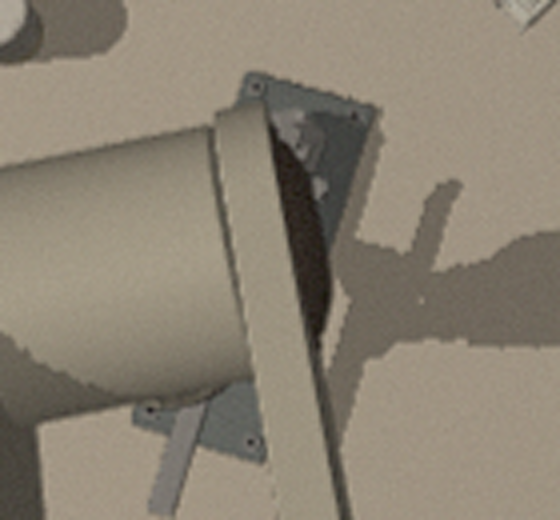

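The arm hides most of it from the top camera. One jaw tip shows at crop (320,185), beside the nuts and where it should be. I'm lowering in front of the nut.

```bash
python3 -m handwheel '[[[0,0,0,0,0,30,0],[0,0,0,0,0,25,0],[0,0,0,0,0,15,0],[0,0,0,0,0,4,0],[0,0,0,0,0,0,0],[0,0,0,0,0,0,0]]]'
python3 - <<'E'
from sp import *
f=bot.grab_frame("wrist"); save(f,"w5.png")
s=bot.sense(); print(s["position"],s["contact_force"],s["torque"])
g=bot.grab_frame("scene"); cv2.imwrite("pics/s5.png",cv2.resize(g["pixels"][150:240,160:300,::-1],None,fx=5,fy=5,interpolation=cv2.INTER_CUBIC))
E
```

```text
t: 7.95
position: [449.9, 171.2, 26.1]
orientation: [0.001, 0.151, 0.989, 0.0]
contact_force: [0.9, 0.4, -2.0]
width: 13.8
grasp_force: 88.6
[449.87859062 171.24363288  26.01075379] [ 0.72563643  0.08254949 -3.03772457] [-0.02424786  0.01552051 -0.00673559]
```

View pics/w5.png

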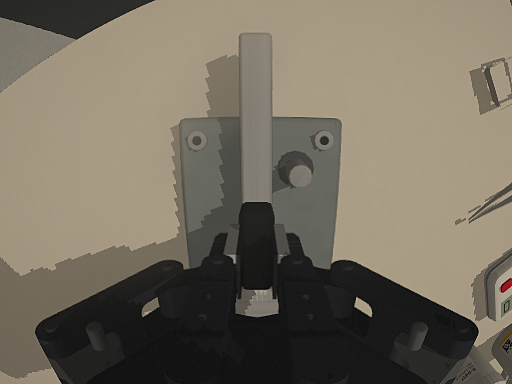

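Handle (column 256) lies inside the pin (300,175) and runs along the plate. The plate's mid-line is near column 261, so there's a small lateral offset to measure.

```bash
python3 - <<'E'
from sp import *
f=bot.grab_frame("wrist"); print(f["cx"],f["cy"],f["fx"])
s=bot.sense(); M=rot(s["orientation"]); t=s["position"]
def B(r0,r1,c0,c1):
    m=np.zeros((384,512),bool); m[r0:r1,c0:c1]=1; p=wpts(f,m); q=(p-t)@M; return q,p
q,p=B(130,200,170,360); k=(p[:,2]>6)&(p[:,2]<14)
# plate edges in tool frame at rows
for x0 in range(30,110,15):
    for nm,kk in(("plate",k),("handle",(p[:,2]>18)&(abs(q[:,1])<14))):
        w=kk&(abs(q[:,0]-x0)<4)
        if w.any(): print(nm,x0,q[w,1].min().round(1),q[w,1].max().round(1),p[w,2].mean().round(1))
q,p=B(155,190,270,320); w=(p[:,2]>26)&(p[:,2]<34); print("pin tool",q[w].min(0),q[w].max(0),q[w].mean(0),p[w].mean(0))
q,p=B(20,60,240,272); w=p[:,2]>15; print("handle end",q[w,0].max())
E
```

```text
256.40543850427656 189.4590266744262 297.3186396354542
plate 30 -42.2 46.9 9.0
handle 30 -7.8 7.8 23.9
plate 45 -42.7 46.8 9.2
handle 45 -8.1 7.7 23.9
plate 60 -42.6 45.9 9.0
handle 60 -8.5 7.6 24.0
pin tool [29.75707682 15.24882092 -4.81968636] [41.34352534 26.54143461 -0.28438292] [35.68960958 20.85129732 -2.81026148] [421.90530391 201.74835811  28.57557363]
handle end 105.21074279058196
```

```bash
python3 -m handwheel '[[[0,0,0,0,1.9,2.6,0],[0,0,0,-10,0,0,0],[0,0,0,-10,0,0,0],[0,0,0,-8,0,0,0],[0,0,0,-5,0,0,0],[0,0,0,0,0,0,0],[0,0,0,0,0,0,0]]]'
python3 -m handwheel '[[[0,0,0,-5,0,0,0],[0,0,0,-5,0,0,0],[0,0,0,0,0,0,0]]]'
```

```text
t: 8.98
position: [481.3, 163.1, 22.6]
orientation: [-0.0, 0.151, 0.989, -0.0]
contact_force: [-1.0, -0.2, -1.5]
width: 13.7
grasp_force: 88.6
t: 9.35
position: [491.4, 160.0, 22.7]
orientation: [0.0, 0.151, 0.988, -0.0]
contact_force: [-1.3, 0.4, -1.5]
width: 13.5
grasp_force: 88.6
```

No contact forces so far, so I'm pushing the remaining ~10 mm.

```bash
python3 -m handwheel '[[[0,0,0,-4,0,0,0],[0,0,0,-4,0,0,0],[0,0,0,-2.5,0,0,0],[0,0,0,0,0,0.8,0],[0,0,0,0,0,0,0]]]'
python3 - <<'E'
from sp import *
f=bot.grab_frame("wrist")
s=bot.sense(); M=rot(s["orientation"]); t=s["position"]; print(t,s["contact_force"],s["torque"])
m=np.zeros((384,512),bool); m[20:200,150:380]=1; p=wpts(f,m); q=(p-t)@M
w=(p[:,2]>26)&(p[:,2]<34)&(q[:,1]>12)&(q[:,1]<30)&(q[:,0]>75)&(q[:,0]<105); print("pin",q[w].mean(0),w.sum())
h=(p[:,2]>16)&(p[:,2]<26)&(abs(q[:,1])<14)&(q[:,0]>40); print("end",q[h,0].max(),"z",p[h,2].mean(),"y",q[h,1].mean())
save(f,"w6.png")
E
```

```text
t: 9.98
position: [501.0, 156.9, 21.8]
orientation: [-0.0, 0.151, 0.989, -0.0]
contact_force: [0.4, -0.1, -3.5]
width: 13.6
grasp_force: 88.6
[500.96489768 156.97183355  21.83200175] [-0.51110517  0.29345409 -2.37733039] [ 0.04813364 -0.06014388  0.03707286]
pin [88.03818417 19.11198326 -6.79272063] 511
end 105.42558700976066 z 19.95988424211199 y -0.5171584601122334
```

Jaw is within 1.5 mm of the axis and on the plate (handle top at 20 mm). I'm nudging it in, releasing and lifting.

```bash
python3 -m handwheel '[[[0,0,0,-1.3,0,0,0],[0,0,0,0,0,0,0],[0,0,0,0,0,0,50],[0,0,0,0,0,0,50],[0,0,0,0,0,0,50],[0,0,0,0,0,0,50],[0,0,0,0,0,-20,50],[0,0,0,0,0,-40,50],[0,0,0,0,0,-40,50],[0,0,0,0,0,-40,50],[0,0,0,55,0,0,50],[0,0,0,55,0,0,50],[0,0,0,0,0,0,50],[0,0,0,0,0,0,50]]]'
python3 - <<'E'
from sp import *
f=bot.grab_frame("top"); print(bot.sense()["position"])
cv2.imwrite("pics/t7.png",cv2.resize(f["pixels"][160:260,180:300,::-1],None,fx=5,fy=5,interpolation=cv2.INTER_CUBIC))
E
```

```text
t: 11.78
position: [397.7, 189.5, 162.2]
orientation: [0.0, 0.151, 0.989, 0.0]
contact_force: [-0.4, -0.6, 0.2]
width: 42.9
grasp_force: 0.0
[398.00351134 189.33053358 162.02644974]
```

View pics/t7.png

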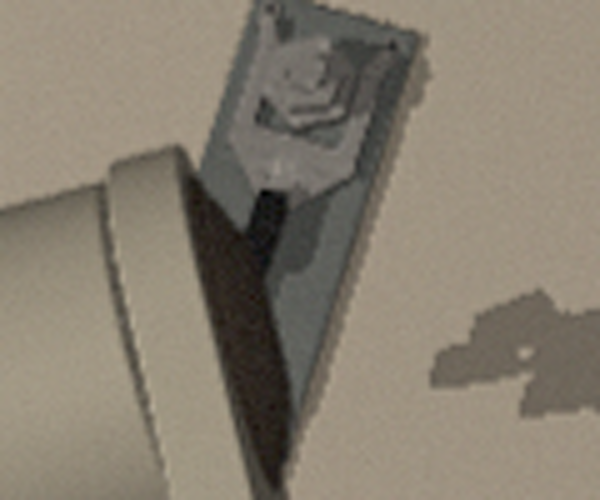

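Spanner head sits round the lower nut (crop ~(310,85)), with its grip block running along the plate. The screw axis refines to (581.2, 132.1). I'm hovering over the nut for a wrist view of the jam nut's angle.

```bash
python3 -m handwheel '[[[0,0,0,-48,0,0,80],[0,0,0,-48,0,0,80],[0,0,0,-48,0,0,80],[0,0,0,-47.9,0,0,80],[0,0,0,0,0,10,80],[0,0,0,0,0,0,80],[0,0,0,0,0,0,80]]]'
python3 - <<'E'
from sp import *
f=bot.grab_frame("wrist"); s=bot.sense(); print(s["position"],s["width"])
cv2.imwrite("pics/w8.png",cv2.resize(f["pixels"][110:310,136:376,::-1],None,fx=3,fy=3,interpolation=cv2.INTER_CUBIC))
M=rot(s["orientation"]); t=s["position"]
m=np.ones((384,512),bool); p=wpts(f,m); q=(p-t)@M
near=np.hypot(q[:,0],q[:,1])<45
for lo,hi,nm in((57,65,"screw"),(47,54,"jam"),(28,34,"lower")):
    w=near&(p[:,2]>lo)&(p[:,2]<hi)
    if w.any():
        print(nm,w.sum(),q[w].min(0).round(1),q[w].max(0).round(1),p[w,2].mean())
        h=cv2.convexHull(q[w,:2].astype(np.float32)); print(" minrect",cv2.minAreaRect(h))
w=near&(p[:,2]>47)&(p[:,2]<54); Q=q[w,:2]
if len(Q)>30:
    from scipy.optimize import minimize_scalar
    best=[]
    for a in range(0,60):
        W=[]
        for k in range(3):
            th=np.radians(a+60*k); x=Q@[np.cos(th),np.sin(th)]; W.append(np.percentile(x,99)-np.percentile(x,1))
        best.append((sum(W),a,np.round(W,1)))
    best.sort(key=lambda e:e[0]); print(best[:5])
E
```

```text
t: 12.7
position: [580.1, 132.3, 152.1]
orientation: [-0.0, 0.151, 0.989, -0.0]
contact_force: [-0.3, 0.2, -0.8]
width: 68.3
grasp_force: 0.0
[580.12529302 132.35304047 152.36052848] 68.5552455429006
screw 390 [-9.4 -8.8 90.6] [ 8.9 10.2 95. ] 59.84180250092973
 minrect ((-0.4653162956237793, 0.5890274047851562), (18.073902130126953, 17.90188980102539), 44.870399475097656)
jam 935 [-19.3 -17.7  98.4] [ 18.3  19.  105.3] 49.72109130616617
 minrect ((-0.5030660629272461, 0.7117252349853516), (38.57733154296875, 33.94294738769531), 12.4894437789917)
lower 546 [-25.5 -21.4 118.4] [ 24.4  22.7 124.3] 30.49691235063343
 minrect ((-0.5691204071044922, 0.5853195190429688), (43.6897087097168, 49.8150749206543), 88.8417739868164)
[(np.float64(100.40291802064087), 39, array([33.5, 33.3, 33.6])), (np.float64(100.56237783283322), 41, array([33.6, 33.3, 33.7])), (np.float64(100.59181857020053), 40, array([33.6, 33.3, 33.7])), (np.float64(100.60826975358368), 44, array([33.6, 33.3, 33.7])), (np.float64(100.63898316129604), 43, array([33.6, 33.4, 33.7]))]
```

View pics/w8.png

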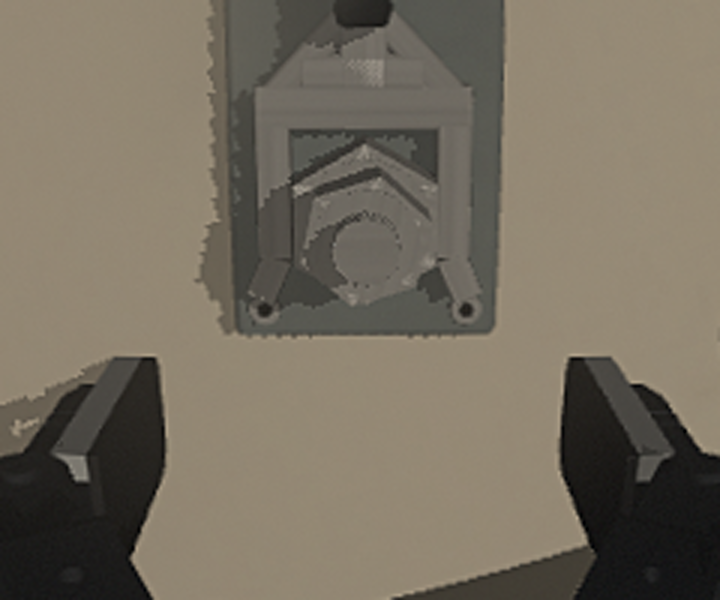

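View is clear. The jaw encloses the lower nut. The jam nut (crop 368,248) is turned 12.5° clockwise and centred within 0.8 mm. I'm aligning the tool, descending and gripping.

```bash
python3 -m handwheel '[[[0,0,0,-0.5,0.6,0,62],[0,0,6.3,0,0,0,62],[0,0,6.2,0,0,0,62],[0,0,0,0,0,45,62],[0,0,0,0,0,45,62],[0,0,0,0,0,22,62],[0,0,0,0,0,8,62],[0,0,0,0,0,0,62],[0,0,0,0,0,0,62]]]' 30
python3 -m handwheel '[[[0,0,0,0,0,0,20],[0,0,0,0,0,0,20],[0,0,0,0,0,0,20],[0,0,0,0,0,0,20]]]' 30
```

```text
t: 13.88
position: [581.8, 132.6, 33.2]
orientation: [0.001, 0.258, 0.966, 0.0]
contact_force: [0.0, -0.1, -1.0]
width: 53.1
grasp_force: 0.0
t: 14.38
position: [581.6, 132.6, 32.9]
orientation: [0.001, 0.258, 0.966, 0.0]
contact_force: [-0.8, 0.8, 6.2]
width: 33.0
grasp_force: 32.5
```

Gripped at the 33 mm reading (34 flats). I'm tightening clockwise.

```bash
python3 -m handwheel '[[[0,0,0,0,0,0,0],[0,0,0,0,0,0,0],[0,0,5,0,0,0,0],[0,0,5,0,0,0,0],[0,0,5,0,0,0,0],[0,0,5,0,0,0,0],[0,0,0,0,0,0,0]]]' 70
python3 - <<'E'
from sp import *
s=bot.sense(); print(s["torque"],s["joints"].round(3))
E
python3 -m handwheel '[[[0,0,6,0,0,0,0],[0,0,6,0,0,0,0],[0,0,6,0,0,0,0],[0,0,6,0,0,0,0],[0,0,6,0,0,0,0],[0,0,0,0,0,0,0]]]'
python3 - <<'E'
from sp import *
s=bot.sense(); M=rot(s["orientation"]); print(s["torque"],s["joints"].round(3),np.degrees(np.arctan2(M[1,1],M[0,1])))
f=bot.grab_frame("top")
E
```

```text
t: 15.25
position: [581.6, 132.5, 33.1]
orientation: [0.001, 0.422, 0.906, 0.0]
contact_force: [-3.8, -1.0, 10.9]
width: 32.3
grasp_force: 71.0
[-0.12820729  0.50059723 -0.05344961] [ 0.095  0.334  1.629 -0.     1.177 -0.603]
t: 16.0
position: [581.4, 132.4, 33.1]
orientation: [0.0, 0.643, 0.766, 0.0]
contact_force: [-3.6, -0.6, 10.0]
width: 32.4
grasp_force: 71.1
[-0.28600314  0.79925314 -0.0687217 ] [ 0.095  0.334  1.629 -0.     1.177 -0.08 ] 10.005141063075548
```

```bash
python3 -m handwheel '[[[0,0,6,0,0,0,0],[0,0,6,0,0,0,0],[0,0,6,0,0,0,0],[0,0,4,0,0,0,0],[0,0,0,0,0,0,0]]]'
python3 -c "
from h import *
s=bot.sense(); print(s['torque'],s['effort'].round(3),s['joints'][5])"
python3 -m handwheel '[[[0,0,3,0,0,0,0],[0,0,3,0,0,0,0],[0,0,0,0,0,0,0]]]'
python3 - <<'E'
from sp import *
s=bot.sense(); M=rot(s["orientation"]); print(s["torque"],s["effort"].round(3),np.degrees(np.arctan2(M[1,1],M[0,1])))
f=bot.grab_frame("wrist"); save(f,"w9.png")
E
```

```text
t: 16.68
position: [581.3, 132.5, 33.1]
orientation: [0.0, 0.777, 0.63, 0.0]
contact_force: [-6.6, -1.1, 11.0]
width: 32.2
grasp_force: 71.2
[-0.1979368   1.04879416 -0.06820263] [  0.22  -75.044 -48.25    0.256  -1.852   0.997] 0.3038605583781949
t: 17.05
position: [581.3, 132.4, 33.1]
orientation: [0.0, 0.809, 0.588, 0.0]
contact_force: [-5.8, -1.2, 11.2]
width: 32.7
grasp_force: 71.2
[-0.23465532  1.1053714  -0.0573461 ] [  0.113 -74.969 -48.331   0.238  -1.94    0.746] -17.942170236982435
```

View pics/w9.png

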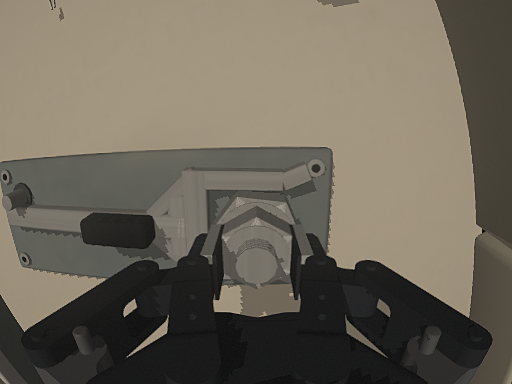

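Handle now bears on the pin (17,200), the jaw is on the nut, and the jam nut follows the fingers. I'm going on in small steps until the stop shows.

```bash
for i in 1; do python3 -m handwheel '[[[0,0,2,0,0,0,0],[0,0,2,0,0,0,0],[0,0,0,0,0,0,0]]]' | tail -2
python3 -c "
from h import *
s=bot.sense(); print(s['torque'],s['contact_force'],s['effort'][5],s['joints'][5])"
python3 -m handwheel '[[[0,0,2,0,0,0,0],[0,0,0,0,0,0,0]]]' | tail -2; done
python3 - <<'E'
from sp import *
f=bot.grab_frame("wrist"); s=bot.sense(); print(s['torque'],s['contact_force'],s["effort"][5],s["joints"][5]); M=rot(s["orientation"]); t=s["position"]; print("tool y deg",np.degrees(np.arctan2(M[1,1],M[0,1])))
p=wpts(f,np.ones((384,512),bool))
d=np.array([.9547,-.2974]); n=np.array([.2974,.9547]); q=p[:,:2]-[581.2,132.1]; a=q@d; b=q@n; z=p[:,2]
h=(z>15)&(z<24)&(a<-110)&(a>-165)&(abs(b)<25); print("handle slope deg",np.degrees(np.arctan(np.polyfit(a[h],b[h],1)[0])),h.sum(), np.polyfit(a[h],b[h],1))
w=(z>28)&(z<34)&(np.hypot(a,b)<30); print("lower hull",w.sum(),cv2.minAreaRect(np.c_[a[w],b[w]].astype(np.float32)))
E
```

```text
width: 32.1
grasp_force: 71.3
[-0.20671592  1.10072469  0.05778297] [-5.62219885 -0.71331676 12.61531481] 0.6199488043785095 0.47766503961139495
width: 32.4
grasp_force: 71.3
[-0.26188092  1.09573017  0.48513466] [-5.229477   -2.0833123  11.14952421] 0.5999107472598553 0.511941049630647
tool y deg -23.875267132363454
handle slope deg -0.22361048473376618 1179 [-3.90275902e-03  5.34948261e+00]
lower hull 1084 ((1.0960121154785156, 15.729475021362305), (14.972189903259277, 41.899776458740234), 83.5345687866211)
```

```bash
python3 -m handwheel '[[[0,0,2,0,0,0,0],[0,0,0,0,0,0,0],[0,0,0,0,0,0,0]]]' | tail -2
python3 -c "
from h import *
s=bot.sense(); print(s['torque'],s['contact_force'],s['effort'][5],s['joints'][5])"
```

```text
width: 33.2
grasp_force: 71.4
[-0.28282272  1.13177198  0.97390383] [-6.13816715 -1.93793202 11.29459913] 0.9820208698511124 0.5464128030280665
```

Torque climbs to about 1 N·m, so it's at the hard stop. I'm releasing and lifting.

```bash
python3 -m handwheel '[[[0,0,0,0,0,0,60],[0,0,0,0,0,0,60],[0,0,0,0,0,0,60],[0,0,0,0,0,-10,60],[0,0,0,0,0,-40,60],[0,0,0,0,0,-40,60],[0,0,0,0,0,-20,60],[0,0,0,0,0,0,60],[0,0,0,0,0,0,60]]]'
python3 - <<'E'
from sp import *
f=bot.grab_frame("wrist"); save(f,"w10.png")
p=wpts(f,np.ones((384,512),bool))
d=np.array([.9547,-.2974]); n=np.array([.2974,.9547]); q=p[:,:2]-[581.2,132.1]; a=q@d; b=q@n; z=p[:,2]; r=np.hypot(a,b)
for lo,hi in((47,54),(28,34)):
    w=(z>lo)&(z<hi)&(r<30); print(w.sum(),cv2.minAreaRect(np.c_[a[w],b[w]].astype(np.float32)))
E
```

```text
t: 19.27
position: [580.8, 132.5, 141.1]
orientation: [-0.0, 0.848, 0.531, -0.0]
contact_force: [-0.3, -0.0, -0.0]
width: 51.2
grasp_force: 0.0
1005 ((-0.6360807418823242, 0.47252464294433594), (38.70286178588867, 33.53269577026367), 82.4820327758789)
599 ((-0.17534255981445312, 0.7760887145996094), (43.99439239501953, 49.37538146972656), 78.07520294189453)
```

View pics/w10.png

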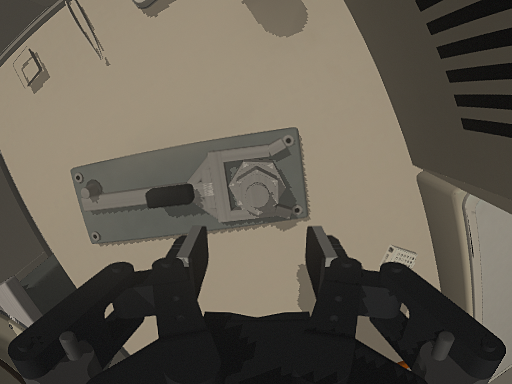

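The view shows the handle against the pin (93,190), the jaw flat on the lower nut, and the gripper clear. The lower nut has turned about 0.21 rad. The jam nut is at about 1.49 rad relative to it. Handing in.

```bash
python3 -c "
from rig import bot
print(bot.close_job())"
```

```text
the job is handed in; nothing more can be done
None
```

The job is handed in with no verdict returned: by the last camera measurement the jam nut is at about 1.49 of 1.5 rad, the lower nut about 0.21 rad off its setting (limit 0.35), the spanner flat on it against the pin, and the arm clear, after about 19 s.

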